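Clear the chips and take off the canister cap of unknown hand

ROBOT

A 6-joint arm with a two-finger parallel gripper is mounted at the origin on the work surface. World frame = base frame: x ahead of the robot, y to its left, z up, the work surface at z = 0. Lengths are in m, angles in rad, forces in N, time in s.
With the tool pointing down it reaches from about 0.325 to 0.85 m from the base axis. Payload 4.4 kg.
Tool frame: the origin (TCP) lies on the centre line of the jaws, within the pads' length; the fingertips stand r.tip_extent ahead of it and the grasp point (between the pads) lies 3 mm ahead of it (r.tip_extent is the distance from the TCP to the fingertips, in m); x points along the fingers, z is the direction in which the jaws open and shut, and the axes are right-handed (so a half turn about x gives the same grasp; the last joint's range is limited). The gripper opens to 94 mm and grips with 3 to 60 N. Pads are 16 mm wide; open, the fingers measure 119 mm over their backs; the gripper's body (75 mm by 177 mm) begins 78 mm behind the grasp point.
Start: joints at [-0.15, 0.207, 1.542, -0, 1.393, -0.15], TCP at [0.575, -0, 0.227] pointing down, gripper open.
Joint ranges: [-2.73, 2.73], [-0.86, 2.22], [0.23, 2.46], [-1.11, 4.25], [0.08, 2.63], [-2.82, 2.82]. Speed limits (rad/s): [2.79, 2.79, 3.14, 3.14, 3.14, 3.14].

INTERFACE

Orientations are given as a unit quaternion [x, y, z, w].
In Python, from bench import r, optics gives the robot as it stands. The module is installed in compiled form; this text tells all that it offers.
- The arm moves only by the shell command python3 -m handwheel 'ROWS' [FORCE]. ROWS is JSON, a list of rows, each a list of 7 numbers: the shift along the tool's x, y, z in units of 25 mm (1.0 is 25 mm), then the turn, a rotation vector about the tool's x, y, z in units of 8 degrees (1.0 is 8 degrees), then the gripper's target within -1 to 1 (shut at 1, half-way at 0, fully open at -1). In form: [[tx, ty, tz, wx, wy, wz, claw], ...]. A call has 1 to 10 rows; each row is the pose to reach, as a shift and turn from the pose commanded when the call began, along the tool's axes at that moment; what a row does not reach only later rows make up. A row lasts 1/8 s, in which the tool goes at most 62.5 mm and 10.7 degrees, less where a joint would pass 70% of its speed; a pose out of reach is approached as far as the arm can. A call with a gripper value outside its range is refused whole. The fingers move at their own pace and stop on an object; FORCE is the grip in N (left out, the last holds). Time passes only in rows, so rows that repeat a pose let the fingers close. It gives the time, the measured TCP pose, the force and the opening at its end, in the units of the state.
- r.get_state(): the state, without advancing time (a new reading comes with each control period).
- optics.grab_frame(name): name is "scene" or "side" or "wrist"; returns a dict with "image" (384x512x3 uint8, red, green, blue), "fov_y" (degrees; the focal length in pixels is half the picture's height over the tangent of half this angle, whatever the lens; pixels are square), "cx", "cy" (the principal point, pixels), "k1" (the pictures are not rectified: a ray, as slopes to the right and down, at radius r is drawn at 1 + k1 r^2 times it, then the intrinsics apply), "origin" and "rotation" of the camera in the world. Camera axes: x right, y down, z forward; pixel columns grow to the right and rows downward; lengths in m; the calibration is good to about 2 mm. A picture is of the moment at which its call begins. There is no depth.
- r.close_job(): hands the job in, once; it reports no verdict.
Trained networks look in the newest picture that a camera, given by its name, has taken for a name from the list of things; names that differ only in an ending like _2 or _b are one class to them, and where a whole thing is asked for, a point or a joint stands for the part that bears it (a point fixed in the world has none). Each returns a list of dicts, best first, with "conf" (0 to 1); they miss things now and then, are a little off and sometimes report something else, mostly with a low value. They report only what shows in the picture. A call takes as long as a camera call. They do not tell look-alikes from the thing itself.
- optics.search_frame(camera, name): "box" ([centre column, centre row, width, height] as shares, 0 to 1, of the picture: columns of its width, rows of its height, round what is visible of it).
The state is a dict: "time_s": time; "joint_positions": joint angles; "qd": joint speeds; "tau": joint torques, N m; "tool_pos": TCP position; "eef_rot": TCP orientation; "contact_force": force on the tool from outside, world axes, zero at the start; "wrist_torque": the same for the moment, N m; "finger_gap": opening from 0.0 (shut) to 1.0 (fully open).
Only numpy, scipy, OpenCV 4.12 (cv2) and the standard library are available. Lean on these libraries where they do the work, as an engineer would, in place of code of your own. Each camera call takes 0.05 s, during which the arm holds its last target. There are 200 camera calls.

TASK

Pick up the wooden scraper block and wipe the loose filler chips off the canister cap they are lying on, then stand the block back on the counter. Next take that same cap off: it has a quarter-turn fastening whose hand is not marked, so try it gently one way and, if it jams, the other; turn it the way it goes until it comes to its stop, then lift it off. Finish while holding the cap in the gripper, a good 6 cm above its canister; do not touch the chips with the fingers and leave the other canister's cap and the things lying around where they are.

Things in the scene. Friction and masses are not known exactly. Their poses are not given: they have to be found in the camera images.
- rack: dark wooden rack board fixed to the counter, 110 x 270 x 18 mm, on which the two canisters stand 170 mm apart along its y axis, fixed. Origin: centre of its underside, on the counter; y along its length.
- can_a: one of two look-alike fixed aluminium canisters, body 62 mm diameter, 55 mm high, then a narrower neck whose mouth is 88 mm above the origin. Origin: centre of its underside, on the rack's top. Its cap may be of either hand, which cannot be seen; either canister may be the one with the chips.
- can_b: the other canister, same shape, size and frame. One of the two has a right-hand cap (loosens anticlockwise seen from above), the other a left-hand cap (loosens clockwise).
- cap_a: round dark steel cap of can_a, 64 mm diameter, 30 mm high, about 140 g, flat top with a thin light line along its x axis. Origin: centre of its lower rim, 64 mm above its canister's origin when seated (top face 112 mm above the counter); z up. Seated it has 1 to 2 mm of play, and two lugs hold it down until it is turned.
- cap_b: cap of can_b, same shape and frame as cap_a, opposite hand. Both caps turn loosely nearly 90 degrees between two hard stops and start within about 7 degrees of one stop: the wrong way it jams at once, the right way it turns freely. It comes straight up once turned more than about 62 degrees, best at or just short of the far stop.
- chip_1: loose chip of hard pale filler, 20 x 15 x 11 mm, 10 g, lying on the top of one cap. Origin: centre of its underside.
- chip_2: second loose chip, like chip_1, beside it on the same cap.
- block: loose poplar scraper block standing on the counter, 32 mm (its x) x 90 mm (its y) x 55 mm high, about 110 g. Origin: centre of its underside; z up. Grip it across its 32 mm thickness near the top.
- puck: bystander: grey stone burnishing puck, 60 mm diameter, 24 mm high. Origin: centre of its underside.
- square: bystander: small flat steel square lying down, arms about 90 mm and 120 mm, 12 mm high. Origin: under the middle of the short arm.
- grip: bystander: flared poplar racket handle lying down, 105 x 36 x 22 mm. Origin: about the middle of its underside.
Mind the look-alikes: they are no part of the job. Leave any green look-alike of the cap_a alone. What is shaped like the cap_b but yellow is not meant.

How it is judged:
By the outcome, as a careful person would: the job done as asked, in the order asked, and still so for the second after the job is handed in, while the arm keeps its last pose, push and grip.
It also fails if it takes over 64 s, if anything falls off the work surface, if the arm or the gripper's body presses on something with over 40 N, if the wrist force passes 120 N, or if a joint passes its speed limit or range.

## Working session

There is one attempt and no reset: what is moved stays moved. The work goes in short steps, Python scripts to look and compute and a shell command to move; the robot and the scene stay as the last step left them, time stands still between calls to the robot, and variables do not carry over. Pictures are saved under pics/ and viewed, about 8 in all and at most 12, crops included, and the job is handed in when it is done.

```bash
mkdir -p pics; cat > h.py <<'E'
import numpy as np, cv2
from bench import r, optics
from scipy.spatial.transform import Rotation as R
def px2plane(f,u,v,z):
    foc=f["image"].shape[0]/2/np.tan(np.radians(f["fov_y"])/2)
    d=np.array([(u-f["cx"])/foc,(v-f["cy"])/foc]); s=d.copy()
    for _ in range(20): s=d/(1+f["k1"]*(s@s))
    M=np.array(f["rotation"]); M=M if M.shape==(3,3) else R.from_quat(M).as_matrix()
    w=M@np.array([s[0],s[1],1]); o=np.array(f["origin"])
    return o+w*(z-o[2])/w[2]
def proj(f,p):
    foc=f["image"].shape[0]/2/np.tan(np.radians(f["fov_y"])/2)
    M=np.array(f["rotation"]); M=M if M.shape==(3,3) else R.from_quat(M).as_matrix()
    c=M.T@(np.array(p)-np.array(f["origin"])); s=c[:2]/c[2]; s=s*(1+f["k1"]*(s@s))
    return np.array([f["cx"],f["cy"]])+foc*s
def save(f,n,crop=None,scale=1):
    im=f["image"][:,:,::-1]
    if crop: im=im[crop[1]:crop[3],crop[0]:crop[2]]
    cv2.imwrite("pics/"+n,cv2.resize(im,None,fx=scale,fy=scale,interpolation=cv2.INTER_CUBIC))
def tool(p):  # world displacement -> tool units
    s=r.get_state(); return R.from_quat(s["eef_rot"]).inv().apply(p)/0.025
E
python3 - <<'E'
from h import *
s=r.get_state(); print(s["tool_pos"],R.from_quat(s["eef_rot"]).as_matrix().round(3).tolist(),r.tip_extent,s["finger_gap"],s["time_s"])
Z={"cap_a":.112,"chip_1":.118,"block":.055,"puck":.024,"square":.012,"grip":.022,"rack":.018}
ims=[]
for c in ["scene","side","wrist"]:
    f=optics.grab_frame(c); save(f,c+"0.png"); print(c,f["fov_y"],np.round(f["origin"],3),f["k1"])
    for n in Z:
        for d in optics.search_frame(c,n)[:4]:
            if d["conf"]<.3: continue
            b=d["box"]; u,v=b[0]*512,b[1]*384
            print(c,n,round(d["conf"],2),[round(x) for x in(u,v,b[2]*512,b[3]*384)],px2plane(f,u,v,Z[n])[:2].round(3))
a=cv2.imread("pics/scene0.png");b=cv2.imread("pics/side0.png");w=cv2.imread("pics/wrist0.png")
cv2.imwrite("pics/m0.png",cv2.resize(np.vstack([np.hstack([a,b]),np.hstack([w,w*0])]),(800,600)))
E
```

```text
[5.74268713e-01 9.86971776e-05 2.26321403e-01] [[-0.002, 0.0, 1.0], [0.0, 1.0, -0.0], [-1.0, 0.0, -0.002]] 0.022 0.998475716861246 0.0
scene 54.9282019153884 [1.154 0.468 0.701] 0.03866260084366847
scene cap_a 0.94 [273, 211, 31, 28] [0.606 0.056]
scene cap_a 0.81 [239, 213, 24, 24] [0.665 0.   ]
scene cap_a 0.79 [337, 214, 22, 13] [0.515 0.181]
scene cap_a 0.62 [223, 177, 33, 29] [ 0.583 -0.134]
scene chip_1 0.68 [334, 255, 29, 27] [0.64  0.247]
scene chip_1 0.46 [342, 228, 13, 8] [0.557 0.219]
scene puck 0.72 [178, 211, 23, 17] [ 0.695 -0.207]
scene square 0.89 [439, 310, 81, 47] [0.536 0.459]
scene grip 0.53 [200, 150, 25, 18] [ 0.43  -0.403]
scene rack 0.66 [305, 254, 117, 64] [0.594 0.153]
side 45.69419646524998 [-0.066 -0.661  1.188] -0.14405538439098586
side cap_a 0.89 [281, 212, 20, 21] [ 0.537 -0.14 ]
side cap_a 0.88 [195, 198, 22, 22] [0.389 0.075]
side cap_a 0.83 [254, 172, 20, 16] [0.587 0.027]
side cap_a 0.39 [329, 223, 18, 16] [ 0.608 -0.267]
side block 0.83 [294, 251, 29, 28] [ 0.495 -0.236]
side puck 0.59 [330, 223, 23, 20] [ 0.666 -0.234]
side square 0.5 [169, 141, 34, 20] [0.531 0.42 ]
side grip 0.61 [325, 319, 30, 32] [ 0.414 -0.432]
side rack 0.65 [235, 183, 81, 50] [0.566 0.097]
wrist 67.30650384719752 [0.575 0.07  0.384] -0.023932838171516327
wrist cap_a 0.84 [270, 148, 71, 73] [0.59  0.044]
wrist cap_a 0.81 [127, 62, 59, 62] [0.463 0.12 ]
wrist cap_a 0.79 [264, 236, 48, 51] [ 0.584 -0.044]
wrist block 0.96 [208, 330, 27, 37] [ 0.513 -0.204]
wrist puck 0.85 [321, 324, 43, 29] [ 0.673 -0.22 ]
wrist rack 0.92 [254, 94, 124, 188] [0.575 0.1  ]
```

View pics/m0.png

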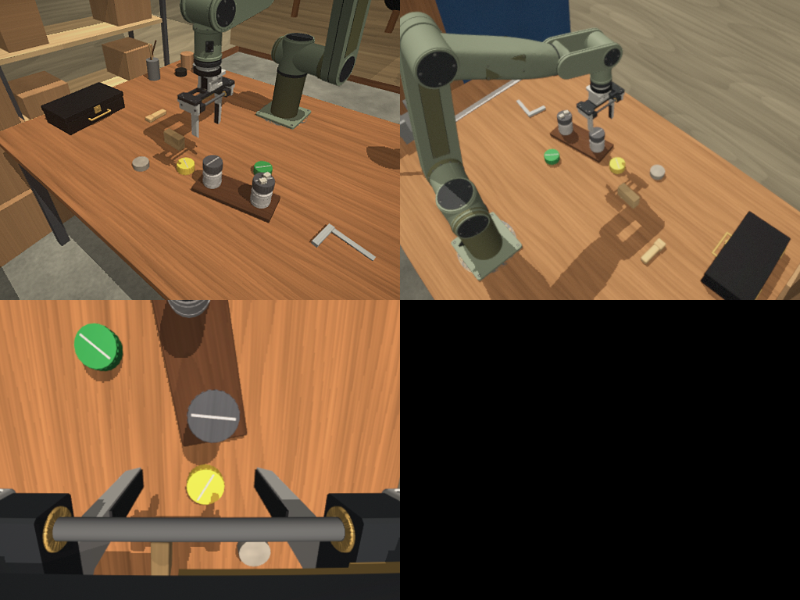

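Scene: the canister with the chips is the one near scene pixel (336,236). The bare-capped canister is at about (0.59, 0.04), and green and yellow look-alikes lie on the counter. I'll take a closer wrist look at the chips first, then at the block.

```bash
python3 -m handwheel '[[0,2.5,-0.3,0,0,0,-1],[0,5,-0.6,0,0,0,-1],[0,5.4,-0.7,0,0,0,-1],[0,5.4,-0.7,0,0,0,-1]]' 20
python3 - <<'E'
from h import *
f=optics.grab_frame("wrist"); save(f,"w1.png")
for n,z in [("cap_a",.112),("chip_1",.118)]:
    for d in optics.search_frame("wrist",n)[:5]:
        b=d["box"]; u,v=b[0]*512,b[1]*384
        print(n,round(d["conf"],2),[round(x) for x in(u,v,b[2]*512,b[3]*384)],px2plane(f,u,v,z)[:2].round(4))
E
python3 -m handwheel '[[0,-2.5,0,0,0,0,-1],[0,-5,-0.3,0,0,0,-1],[0,-7.5,-0.6,0,0,0,-1],[0,-10,-0.9,0,0,0,-1],[0,-12.5,-1.2,0,0,0,-1],[0,-15,-1.6,0,0,0,-1],[0,-16.2,-1.7,0,0,0,-1],[0,-16.2,-1.7,0,0,0,-1]]'
python3 - <<'E'
from h import *
f=optics.grab_frame("wrist"); save(f,"w2.png")
print(r.get_state()["tool_pos"])
for n,z in [("block",.055),("puck",.024),("cap_a",.03)]:
    for d in optics.search_frame("wrist",n)[:5]:
        b=d["box"]; u,v=b[0]*512,b[1]*384
        print(n,round(d["conf"],2),[round(x) for x in(u,v,b[2]*512,b[3]*384)],px2plane(f,u,v,z)[:2].round(4))
a=cv2.imread("pics/w1.png");b=cv2.imread("pics/w2.png")
cv2.imwrite("pics/m1.png",np.vstack([a,b])[:, :][::1] if 0 else cv2.resize(np.hstack([a,b]),(800,300)))
E
```

```text
time_s: 1.7
tool_pos: [0.5574, 0.1354, 0.2274]
eef_rot: [-0.001, 0.707, 0.0, 0.707]
contact_force: [0.4, -0.1, 0.2]
finger_gap: 0.999
cap_a 0.81 [276, 327, 40, 38] [ 0.5816 -0.0169]
cap_a 0.8 [284, 258, 64, 41] [0.588  0.0663]
cap_a 0.79 [150, 173, 58, 53] [0.4564 0.1548]
cap_a 0.58 [259, 114, 72, 74] [0.5607 0.2099]
chip_1 0.92 [275, 111, 29, 30] [0.5752 0.2126]
chip_1 0.71 [243, 116, 25, 16] [0.5467 0.208 ]
time_s: 2.85
tool_pos: [0.5137, -0.2739, 0.2273]
eef_rot: [0.002, 0.707, -0.002, 0.707]
contact_force: [-0.3, 0.4, 0.1]
finger_gap: 1.0
[ 0.51401115 -0.27197402  0.22722097]
block 0.58 [250, 134, 33, 83] [ 0.5083 -0.2199]
puck 0.81 [383, 134, 53, 48] [ 0.6725 -0.2212]
cap_a 0.81 [315, 24, 56, 48] [ 0.5816 -0.1005]
```

View pics/m1.png

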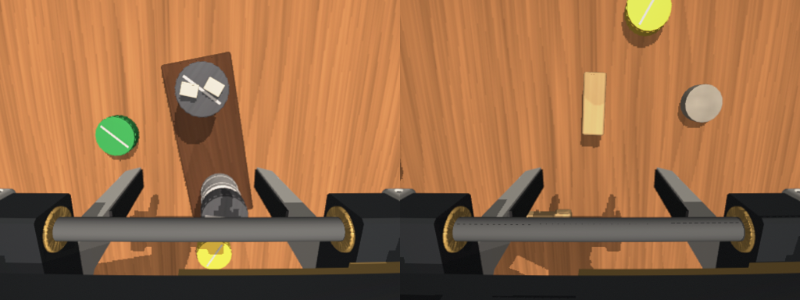

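The wrist picture shows both chips on the cap at about (0.561, 0.210). The block stands at about (0.508, -0.219), long axis along y with a tilt of about 3°. I'll grasp it now.

```bash
python3 -m handwheel '[[1,2.1,-0.2,0.4,0,0,-1],[3,2.1,-0.2,0.4,0,0,-1],[5,2.1,-0.2,0.4,0,0,-1],[6.5,2.1,-0.2,0.4,0,0,-1],[7,2.1,-0.2,0.4,0,0,-1],[7,2.1,-0.2,0.4,0,0,-1],[7,2.1,-0.2,0.4,0,0,1],[7,2.1,-0.2,0.4,0,0,1],[7,2.1,-0.2,0.4,0,0,1],[7,2.1,-0.2,0.4,0,0,1]]' 25
python3 -m handwheel '[[0,0,0,0,0,0,1],[0,0,0,0,0,0,1],[0,0,0,0,0,0,1]]'
```

```text
time_s: 4.3
tool_pos: [0.5102, -0.2178, 0.0529]
eef_rot: [0.02, 0.707, -0.02, 0.707]
contact_force: [0.6, -1.3, 0.4]
finger_gap: 0.61
time_s: 4.68
tool_pos: [0.5097, -0.2174, 0.0523]
eef_rot: [0.02, 0.707, -0.02, 0.707]
contact_force: [-0.5, -0.3, -0.0]
finger_gap: 0.337
```

```bash
python3 -m handwheel '[[-1.5,0,0,0,0,0,1],[-4,0,0,0,0,0,1],[-6.5,1,-0.2,-0.2,0,0,1],[-7,3.5,-0.4,-0.4,0,0,1],[-7,6,-0.7,-0.4,0,0,1],[-7,8.5,-1,-0.4,0,0,1],[-7,11,-1.3,-0.4,0,0,1],[-7,13.5,-1.6,-0.4,0,0,1],[-7,16,-1.9,-0.4,0,0,1],[-7,17,-1.95,-0.4,0,0,1]]'
python3 -m handwheel '[[0,0,0,0,0,0,1],[0,0,0,0,0,0,1]]'
python3 - <<'E'
from h import *
f=optics.grab_frame("wrist"); save(f,"w3.png")
s=r.get_state(); print(s["tool_pos"],s["finger_gap"],s["contact_force"],R.from_quat(s["eef_rot"]).as_matrix().round(3).tolist())
for n,z in [("cap_a",.112),("chip_1",.118)]:
    for d in optics.search_frame("wrist",n)[:5]:
        b=d["box"]; u,v=b[0]*512,b[1]*384
        print(n,round(d["conf"],2),[round(x) for x in(u,v,b[2]*512,b[3]*384)],px2plane(f,u,v,z)[:2].round(4))
E
```

```text
time_s: 5.92
tool_pos: [0.484, 0.2125, 0.2272]
eef_rot: [-0.001, 0.707, 0.001, 0.707]
contact_force: [0.4, -0.7, -0.6]
finger_gap: 0.342
time_s: 6.18
tool_pos: [0.4849, 0.2089, 0.2271]
eef_rot: [-0.0, 0.707, -0.0, 0.707]
contact_force: [-0.8, -0.2, -1.4]
finger_gap: 0.34
[0.48500835 0.20848645 0.22713437] 0.34031629369932287 [-0.78340869  0.4617137  -0.83623196] [[-0.001, 0.001, 1.0], [-0.001, 1.0, -0.001], [-1.0, -0.001, -0.001]]
cap_a 0.85 [328, 192, 68, 72] [0.5559 0.2108]
cap_a 0.85 [205, 226, 42, 43] [0.4354 0.1752]
chip_1 0.89 [319, 198, 24, 21] [0.5459 0.2063]
chip_1 0.59 [349, 192, 30, 27] [0.5742 0.2118]
```

View pics/w3.png

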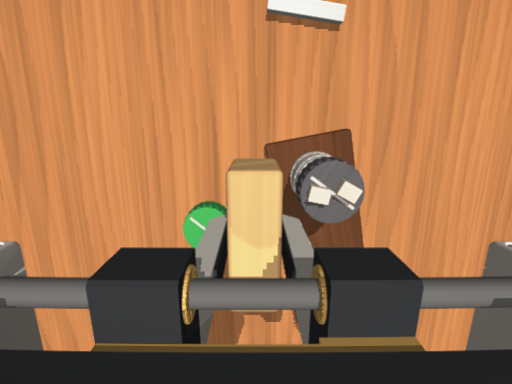

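```bash
python3 -m handwheel '[[1,0,0,0,0,0,1],[2,0,0,0,0,0,1],[2.4,0,0,0,0,0,1],[2.4,0,0,0,0,0,1],[2.4,0,0.5,0,0,0,1],[2.4,0,1,0,0,0,1],[2.4,0,1.4,0,0,0,1],[2.4,0,1.8,0,0,0,1],[2.4,0,2.2,0,0,0,1],[2.4,0,2.6,0,0,0,1]]'
python3 -m handwheel '[[0,0,0.4,0,0,0,1],[0,0,0.8,0,0,0,1],[0,0,1.2,0,0,0,1],[0,0,1.6,0,0,0,1],[0,0,2,0,0,0,1],[0,0,2.4,0,0,0,1],[0,0,2.6,0,0,0,1],[0,0,2.6,0,0,0,1]]'
python3 -m handwheel '[[-1,0,0,0,0,0,1],[-2.4,0,-1.5,0,0,0,1],[-2.4,0,-4,0,0,0,1],[-2.4,0,-5.2,0,0,0,1],[-2.4,0,-5.2,0,0,0,1]]'
python3 - <<'E'
from h import *
f=optics.grab_frame("wrist"); save(f,"w4.png")
s=r.get_state(); print(s["tool_pos"],s["finger_gap"])
for n,z in [("cap_a",.112),("chip_1",.005)]:
    for d in optics.search_frame("wrist",n)[:5]:
        b=d["box"]; u,v=b[0]*512,b[1]*384
        print(n,round(d["conf"],2),[round(x) for x in(u,v,b[2]*512,b[3]*384)],px2plane(f,u,v,z)[:2].round(4))
E
```

```text
time_s: 7.58
tool_pos: [0.5506, 0.2096, 0.1673]
eef_rot: [-0.0, 0.707, 0.0, 0.707]
contact_force: [-1.4, 1.3, -0.4]
finger_gap: 0.34
time_s: 8.57
tool_pos: [0.6153, 0.2095, 0.1673]
eef_rot: [0.0, 0.707, -0.0, 0.707]
contact_force: [0.1, -0.2, -1.1]
finger_gap: 0.336
time_s: 9.2
tool_pos: [0.483, 0.2098, 0.2277]
eef_rot: [-0.0, 0.707, 0.001, 0.707]
contact_force: [-0.2, 0.0, -0.1]
finger_gap: 0.336
[0.48473527 0.20973694 0.22794131] 0.3388449016949442
cap_a 0.94 [206, 227, 40, 47] [0.4339 0.175 ]
cap_a 0.69 [332, 193, 66, 68] [0.5584 0.2101]
chip_1 0.44 [382, 153, 16, 14] [0.6501 0.2381]
```

View pics/w4.png

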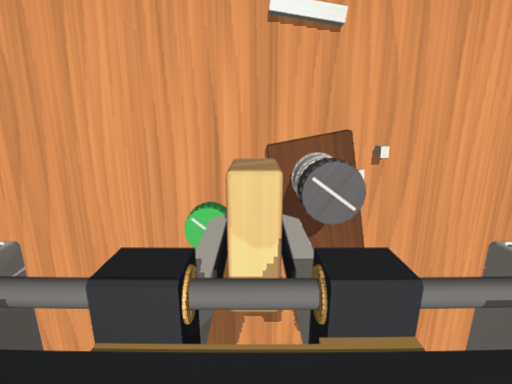

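The cap is clear: one chip is on the counter at pixel (382,153) and the other behind the canister at (361,175). Next I'll put the block back where it stood.

```bash
python3 -m handwheel '[[0,-2.3,0,0,0,0,1],[0,-4.7,0.1,0,0,0,1],[0,-7.1,0.3,0,0,0,1],[0,-9.5,0.5,0,0,0,1],[0,-11.9,0.7,0,0,0,1],[0,-14.3,0.9,0,0,0,1],[0,-16.5,0.9,0,0,0,1],[0,-17.1,0.9,0,0,0,1],[2.4,-17.1,0.9,0,0,0,1],[4.8,-17.1,0.9,0,0,0,1]]'
python3 -m handwheel '[[1.2,0,0,0,0,0,1],[1.8,0,0,0,0,0,1],[2,0,0,0,0,0,1],[2.1,0,0,0,0,0,1],[2.18,0,0,0,0,0,1],[2.18,0,0,0,0,0,1],[2.18,0,0,0,0,0,1]]'
```

```text
time_s: 10.6
tool_pos: [0.5091, -0.2189, 0.1069]
eef_rot: [-0.0, 0.706, -0.001, 0.708]
contact_force: [0.8, 0.6, -1.2]
finger_gap: 0.337
time_s: 11.48
tool_pos: [0.5079, -0.2182, 0.0536]
eef_rot: [-0.0, 0.707, -0.0, 0.707]
contact_force: [1.3, -0.1, -0.6]
finger_gap: 0.335
```

```bash
python3 -m handwheel '[[0.04,0,0,0,0,0,1],[0.06,0,0,0,0,0,1],[0.06,0,0,0,0,0,-0.1],[0.06,0,0,0,0,0,-0.5],[0.06,0,0,0,0,0,-1],[0.06,0,0,0,0,0,-1],[0.06,0,0,0,0,0,-1],[-2,0,0,0,0,0,-1],[-4.5,0,0,0,0,0,-1],[-7,0,0,0,0,0,-1]]'
python3 -m handwheel '[[0,2.4,0,0,0,0,-1],[0,4.8,0.4,0,0,0,-1],[0,7.2,0.8,0,0,0,-1],[0,9.6,1.2,0,0,0,-1],[0,12,1.6,0,0,0,-1],[0,13.5,2,0,0,0,-1],[0,13.9,2,0,0,0,-1],[0,13.9,2,0,0,0,-1]]'
python3 - <<'E'
from h import *
s=r.get_state(); print(s["tool_pos"],s["joint_positions"])
for c in ["wrist","scene"]:
  f=optics.grab_frame(c)
  if c=="wrist": save(f,"w5.png")
  else: save(f,"s5.png",(120,100,460,340),2.2)
  for n,z in [("cap_a",.112),("chip_1",.01),("block",.055)]:
    for d in optics.search_frame(c,n)[:4]:
        b=d["box"]; u,v=b[0]*512,b[1]*384
        print(c,n,round(d["conf"],2),[round(x) for x in(u,v,b[2]*512,b[3]*384)],px2plane(f,u,v,z)[:2].round(4))
a=cv2.resize(cv2.imread("pics/s5.png"),(748,528));b=cv2.imread("pics/w5.png")
cv2.imwrite("pics/m5.png",cv2.resize(np.hstack([cv2.resize(a,(544,384)),b]),(800,291)))
E
```

```text
time_s: 12.72
tool_pos: [0.5072, -0.2177, 0.2294]
eef_rot: [0.0, 0.707, 0.0, 0.707]
contact_force: [1.2, -0.3, -0.2]
finger_gap: 1.002
time_s: 13.72
tool_pos: [0.5572, 0.1294, 0.2277]
eef_rot: [-0.001, 0.707, 0.0, 0.707]
contact_force: [-0.3, -1.2, 0.1]
finger_gap: 1.002
[0.55720296 0.12941181 0.22768644] [ 7.73371450e-02  2.00724240e-01  1.54800956e+00 -7.13235290e-04
  1.39360209e+00  7.65263018e-02]
wrist cap_a 0.82 [152, 169, 54, 51] [0.4586 0.153 ]
wrist cap_a 0.76 [261, 109, 72, 71] [0.5623 0.2083]
wrist cap_a 0.58 [285, 257, 64, 45] [0.5888 0.0616]
wrist chip_1 0.7 [330, 85, 15, 16] [0.6495 0.2409]
wrist chip_1 0.45 [302, 111, 18, 12] [0.6158 0.2105]
scene cap_a 0.79 [337, 234, 29, 27] [0.575  0.2182]
scene cap_a 0.7 [272, 210, 27, 27] [0.6059 0.0549]
scene cap_a 0.58 [337, 213, 25, 15] [0.5141 0.1803]
scene cap_a 0.55 [239, 213, 24, 22] [6.667e-01 4.000e-04]
scene chip_1 0.46 [324, 271, 10, 9] [0.6037 0.215 ]
scene block 0.78 [224, 177, 31, 28] [ 0.5277 -0.1888]
```

View pics/m5.png

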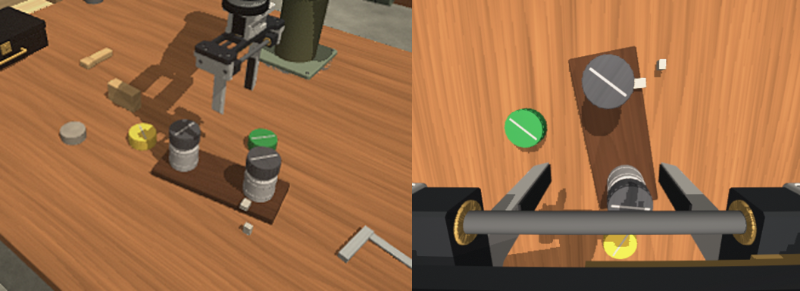

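Block standing, cap bare, chips beside the canister (one on the rack edge, one on the counter). Next I'll grip the cap at about (0.560, 0.209).

```bash
python3 -m handwheel '[[0,1.6,0.1,0,0,0,-1],[0,3.2,0.1,0,0,0,-1],[1.5,3.2,0.1,0,0,0,-1],[3,3.2,0.1,0,0,0,-1],[4.5,3.2,0.1,0,0,0,-1],[4.95,3.2,0.1,0,0,0,-1],[4.95,3.2,0.1,0,0,0,0],[4.95,3.2,0.1,0,0,0,0.2],[4.95,3.2,0.1,0,0,0,0.3],[4.95,3.2,0.1,0,0,0,0.4]]' 10
python3 -m handwheel '[[0,0,0,0,0,0,1],[0,0,0,0,0,0,1],[0,0,0,0,0,0,1],[0,0,0,0,0,0,1]]' 10
python3 - <<'E'
from h import *
for _ in range(1):
    s=r.get_state(); print(s["tool_pos"],s["wrist_torque"],s["finger_gap"])
E
```

```text
time_s: 15.38
tool_pos: [0.5612, 0.2098, 0.1059]
eef_rot: [0.0, 0.706, 0.0, 0.708]
contact_force: [-0.4, -1.5, 3.1]
finger_gap: 0.676
time_s: 15.88
tool_pos: [0.5612, 0.2098, 0.1059]
eef_rot: [0.0, 0.706, 0.0, 0.708]
contact_force: [-0.2, 0.5, 6.7]
finger_gap: 0.681
[0.56117281 0.2097762  0.10586515] [-0.06080165  0.13922566  0.00916486] 0.6806300038024257
```

```bash
python3 -m handwheel '[[-0.06,0,0,0,0,0,1],[-0.06,0,0,0,0,0,1],[-0.06,0,0,0,0,0,1],[-0.06,0,0,-0.3,0,0,1],[-0.06,0,0,-0.6,0,0,1],[-0.06,0,0,-0.9,0,0,1],[-0.06,0,0,-1.1,0,0,1],[-0.06,0,0,-1.1,0,0,1]]' 30
python3 - <<'E'
from h import *
s=r.get_state(); print(s["tool_pos"],np.round(s["wrist_torque"],2),s["contact_force"],s["finger_gap"],s["joint_positions"][5],s["tau"][5], R.from_quat(s["eef_rot"]).as_euler('zyx',degrees=True))
f=optics.grab_frame("wrist"); save(f,"w6.png")
E
```

```text
time_s: 16.88
tool_pos: [0.5604, 0.2094, 0.1059]
eef_rot: [-0.054, 0.705, 0.054, 0.705]
contact_force: [2.3, -0.8, 2.4]
finger_gap: 0.667
[0.56042828 0.20939276 0.10588099] [-0.15 -0.27 -0.  ] [ 2.2974494  -0.84919049  2.4409285 ] 0.6666138737243669 0.059908258400044295 -0.048521936405450106 [ 89.70204437  81.20881809 -89.71755212]
```

```bash
python3 -m handwheel '[[0,0,0,-0.4,0,0,1],[0,0,0,-0.8,0,0,1],[0,0,0,-1,0,0,1],[0,0,0,-1,0,0,1]]' 30
python3 - <<'E'
from h import *
s=r.get_state(); print(np.round(s["wrist_torque"],2),s["finger_gap"],s["joint_positions"][5],s["tau"][5], R.from_quat(s["eef_rot"]).as_rotvec())
E
```

```text
time_s: 17.42
tool_pos: [0.5603, 0.2094, 0.1059]
eef_rot: [-0.103, 0.699, 0.103, 0.7]
contact_force: [-0.0, -2.1, 4.0]
finger_gap: 0.671
[-0.26 -0.2   0.01] 0.671467929957658 -0.07936208346865171 -0.059519195929169655 [-0.22999528  1.55818591  0.22945144]
```

Turns freely anticlockwise (16.8°, no torque), so it's a right-hand cap. Going on.

```bash
python3 -m handwheel '[[0,0,0,-0.8,0,0,1],[0,0,0,-1.6,0,0,1],[0,0,0,-2.4,0,0,1],[0,0,0,-3.2,0,0,1],[0,0,0,-4,0,0,1],[0,0,0,-4.8,0,0,1],[0,0,0,-5.6,0,0,1],[0,0,0,-6.4,0,0,1],[0,0,0,-7,0,0,1],[0,0,0,-7,0,0,1]]' 30
python3 - <<'E'
from h import *
s=r.get_state(); M=R.from_quat(s["eef_rot"]).as_matrix(); print(np.round(s["wrist_torque"],2),s["finger_gap"],np.degrees(np.arctan2(M[1,2],M[0,2])))
E
python3 -m handwheel '[[0,0,0,-0.3,0,0,1],[0,0,0,-0.6,0,0,1],[0,0,0,-0.9,0,0,1],[0,0,0,-0.9,0,0,1]]' 30
python3 - <<'E'
from h import *
s=r.get_state(); M=R.from_quat(s["eef_rot"]).as_matrix(); print(np.round(s["wrist_torque"],2),s["finger_gap"],np.degrees(np.arctan2(M[1,2],M[0,2])))
f=optics.grab_frame("wrist"); save(f,"w7.png")
a=cv2.imread("pics/w6.png");b=cv2.imread("pics/w7.png")
cv2.imwrite("pics/m7.png",cv2.resize(np.hstack([a,b]),(800,300)))
E
```

```text
time_s: 18.68
tool_pos: [0.5602, 0.2099, 0.1059]
eef_rot: [-0.419, 0.569, 0.419, 0.57]
contact_force: [0.8, -0.5, 4.1]
finger_gap: 0.674
[ 0.13 -0.19  0.01] 0.6736358148967125 72.71862741953127
time_s: 19.18
tool_pos: [0.5602, 0.2098, 0.1059]
eef_rot: [-0.454, 0.542, 0.454, 0.542]
contact_force: [0.9, -0.3, 4.1]
finger_gap: 0.67
[ 0.1  -0.29 -0.02] 0.6703122412891335 79.89840150539018
```

View pics/m7.png

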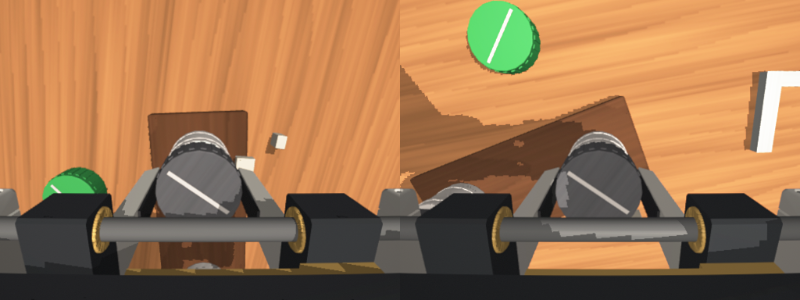

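The cap's line keeps its place between the fingers, so the cap turns with the gripper. I'll bring it gently up to the stop.

```bash
for i in 1; do :; done; python3 -m handwheel '[[0,0,0,-0.2,0,0,1],[0,0,0,-0.4,0,0,1],[0,0,0,-0.4,0,0,1]]' 30
python3 - <<'E'
from h import *
s=r.get_state(); M=R.from_quat(s["eef_rot"]).as_matrix(); print(np.round(s["wrist_torque"],2),np.degrees(np.arctan2(M[1,2],M[0,2])))
E
python3 -m handwheel '[[0,0,0,-0.2,0,0,1],[0,0,0,-0.4,0,0,1],[0,0,0,-0.4,0,0,1]]' 30
python3 - <<'E'
from h import *
s=r.get_state(); M=R.from_quat(s["eef_rot"]).as_matrix(); print(np.round(s["wrist_torque"],2),np.degrees(np.arctan2(M[1,2],M[0,2])))
E
```

```text
time_s: 19.6
tool_pos: [0.5604, 0.2096, 0.1059]
eef_rot: [-0.47, 0.529, 0.469, 0.529]
contact_force: [1.9, -0.0, 4.1]
finger_gap: 0.668
[ 0.17 -0.33 -0.1 ] 83.19609506031553
time_s: 19.98
tool_pos: [0.5604, 0.2096, 0.1059]
eef_rot: [-0.484, 0.515, 0.484, 0.516]
contact_force: [1.9, 0.7, 4.5]
finger_gap: 0.673
[ 0.22 -0.39 -0.92] 86.33323744971453
```

Torque has risen to 0.92 N m, so the cap is at its stop. I'll back off slightly and lift.

```bash
python3 -m handwheel '[[0,0,0,0.4,0,0,1],[0,0,0,0.5,0,0,1],[-0.2,0,0,0.5,0,0,1],[-0.4,0,0,0.5,0,0,1],[-0.6,0,0,0.5,0,0,1],[-0.6,0,0,0.5,0,0,1]]' 30
python3 - <<'E'
from h import *
s=r.get_state(); print(np.round(s["wrist_torque"],2),s["tool_pos"],s["contact_force"])
E
```

```text
time_s: 20.72
tool_pos: [0.5591, 0.2097, 0.1207]
eef_rot: [-0.465, 0.532, 0.466, 0.531]
contact_force: [0.0, -0.3, -1.0]
finger_gap: 0.67
[0.07 0.01 0.03] [0.55907644 0.20969537 0.12070476] [ 0.01078468 -0.26105483 -1.04306648]
```

```bash
python3 -m handwheel '[[-0.5,0,0,0,0,0,1],[-1.2,0,0,0,0,0,1],[-2.2,0,0,0,0,0,1],[-3,0,0,0,0,0,1],[-3.6,0,0,0,0,0,1],[-3.6,0,0,0,0,0,1],[-3.6,0,0,0,0,0,1],[-3.6,0,0,0,0,0,1]]' 30
python3 - <<'E'
from h import *
f=optics.grab_frame("scene"); save(f,"s8.png",(100,80,480,365),1.6)
g=optics.grab_frame("wrist"); save(g,"w8.png")
s=r.get_state(); print(s["tool_pos"],s["contact_force"],s["finger_gap"])
a=cv2.imread("pics/s8.png");b=cv2.imread("pics/w8.png")
cv2.imwrite("pics/m8.png",cv2.resize(np.hstack([cv2.resize(a,(512,384)),b]),(800,300)))
E
```

```text
time_s: 21.72
tool_pos: [0.5593, 0.2094, 0.2094]
eef_rot: [-0.465, 0.533, 0.466, 0.531]
contact_force: [-0.2, -0.7, -2.1]
finger_gap: 0.671
[0.5594938  0.20940199 0.20961832] [-0.26905513  0.49417239 -1.63940882] 0.6709450321453662
```

View pics/m8.png

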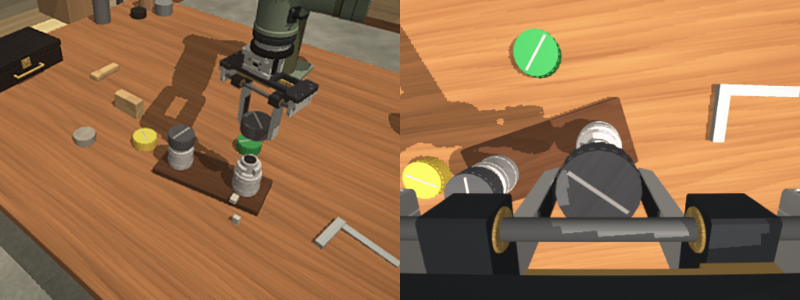

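The cap is off and held about 10 cm above its bare canister neck. The block is standing, and everything else is where it was.

```bash
python3 -c "
from bench import r
print(r.close_job())"
```

```text
the job is handed in; nothing more can be done
None
```

The job is done and handed in at about 22 s of robot time, well under the 64 s limit.

- **Wiping:** I swept both chips off the cap with the scraper block in one pass. One chip landed on the counter and the other on the rack edge. The fingers stayed well above the chips. I then stood the block back on its original spot.
- **Cap:** I gripped it at 30 N and tried anticlockwise first. It turned freely to about 86°, where the torque rose to 0.9 N m at the stop. I backed off about 4° and lifted it straight up without resistance.
- **Last checks:** The gripper opening reads 63 mm, which matches the cap. The cap is held about 10 cm above its seat. The final picture shows the bare neck, the block standing, and the other cap, the look-alikes and the other things it shows still in place.
- **One disagreement:** When gripping, the arm stopped about 2 mm higher than commanded, with 3 to 7 N of upward force. I raised the commanded height slightly, but 2 to 4 N remained while turning. It was gone once the cap came off.

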